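# Swing the loaded board in against the wok burner

## Task

The long wooden board with the lunch box on its round end sticks out across the counter. First stand the teacup and the amber jar, which are in its way, upright on the round wooden lid; then push the board's free end round so that the board pivots under the lunch box and its long edge lies flush along the front edge of the wok burner's steel deck. The loaded end must stay where it is, the board stays flat on the counter, the robot must not touch the lunch box, and the other things on the counter are left alone.

Things in the scene. Friction and masses are not known exactly. Their poses are not given: they have to be found in the camera images.
- burner: Fixed wok burner: flat steel deck 20 mm high with a straight front edge towards the robot; dark pan ring to 61 mm high, 75 mm or more behind that edge. Origin on the front edge at counter level; x into the deck, away from the robot (front face is x = 0), y along the edge; deck from y = -330 to 110 and x = 0 to 330 mm
- board: Brown board on rubber feet, 0.45 kg, 100 mm wide, underside 8, top 24 mm above counter. Origin: counter level under the centre of its round end (radius 50), the pivot foot. x to the square free end at 290 mm; y to the long edge (y=50) to go against the burner; push at y=-50. Flush, x lies along burner -y; starts 0.5-0.8 rad short; loaded end starts 2-6 mm off the burner; 5-12 N swing it
- board_tip_edge (a point): Point on the board's burner-side long edge, 270 mm from the pivot (board x = 270, y = 50, height 16 mm)
- lunchbox: Round stainless lunch box with clip-down lid, 92 mm diameter (96 mm over its clips), 76 mm high, about 0.9 kg, standing loose on the board's round end (its top is 100 mm above the counter). Origin at the centre of its underside
- cup_mid (a point): White ceramic teacup without handle, open top, 60 mm diameter at the rim, narrower at the foot, 62 mm high, 0.13 kg. Point on its axis half-way up (31 mm above its underside); z is its axis
- jar_mid (a point): Amber glass jar with steel cap, 52 mm diameter, 70 mm high, 0.16 kg. Point on its axis half-way up (35 mm above its underside); z is its axis
- lid: Round pale wooden lid lying flat, loose, 170 mm diameter, plain flat top 24 mm above the counter, with room for both cup and jar side by side. Origin at the centre of its underside, at counter level
- bowl: Blue plastic bowl, 144 mm across, 60 mm high; leave alone. Origin at the centre of its underside
- soy_bottle: Amber bottle with red cap, 56 mm diameter, 170 mm high; leave alone. Origin at the centre of its underside
- canister: Red can, 60 mm diameter, 120 mm high, beyond the board's free end; leave alone. Origin at the centre of its underside
- dish: Small steel dish, 80 mm across, 22 mm high; leave alone. Origin at the centre of its underside
- skimmer: Mesh skimmer with a 240 mm handle and a 110 mm round head, lying flat, 12 mm high; leave alone. Origin where handle meets head; x points to the head
Not all that is in view belongs to the job. What is shaped like the part that bears jar_mid but red is not meant.

How it is judged (in metres and radians):
On the way, in this order (a step that is already met when the one before it is completed fails the run):
1. teacup and jar both stand upright on the round wooden lid (horizontal distance between each of cup_mid, jar_mid and lid below 0.07 m and height (world z) of cup_mid between 0.048 and 0.062 m and angle between each of cup_mid, jar_mid's own z axis and vertical below 0.1 rad and height (world z) of jar_mid between 0.052 and 0.066 m), for 0.2 s.
2. the board lies along the burner's front edge (angle between the x axis of board and the y axis of burner, either way round below 0.05 rad and x of board_tip_edge in the frame of burner above -0.009 m), for 0.2 s.
At the end, for the whole second after the job is handed in: Cup and jar upright on the lid, centres within 70 mm of its centre; board flat, still, within 0.05 rad of the burner front and at most 9 mm off it near its free end; its loaded end within 25 mm of its start, the lunch box upright within 20 mm of that end's middle (all of step 1 and all of step 2 and height (world z) of board below 0.005 m and distance of board from where it was at the start of the episode below 0.025 m and horizontal distance between lunchbox and board below 0.02 m and angle between lunchbox's own z axis and vertical below 0.08 rad and linear speed of board below 0.01 m/s); the robot touches nothing.
It fails at once if the board is lifted or tipped (angle between board's own z axis and vertical above 0.08 rad).
It fails at once if the loaded end is shifted more than 40 mm (distance of board from where it was at the start of the episode above 0.04 m).
It fails at once if the robot touches the lunch box (contact force between any of the fingers, the arm and lunchbox above 1 N).
It fails at once if the bowl, bottle, can, dish or skimmer is moved more than 20 mm (distance of any of bowl, soy_bottle, canister, dish, skimmer from where it was at the start of the episode above 0.02 m).
It also fails if it takes over 72 s, if anything falls off the work surface, if the arm or the gripper's body presses on something with over 40 N, if the wrist force passes 120 N, or if a joint passes its speed limit or range.

## Robot

A 6-joint arm with a two-finger parallel gripper is mounted at the origin on the work surface. World frame = base frame: x ahead of the robot, y to its left, z up, the work surface at z = 0. Lengths are in mm, angles in rad, forces in N, time in s.
With the tool pointing down it reaches from about 275 to 725 mm from the base axis. Payload 15.9 kg.
Tool frame: the origin (TCP) lies at the very end of the fingers, on their centre line; the grasp point (between the pads) lies 19 mm behind it; z points along the fingers, y is the line along which they close (so a half turn about z gives the same grasp; the last joint's range is limited). The gripper opens to 85 mm and grips with 20 to 120 N. Pads are 22 mm wide; open, the fingers measure 114 mm over their backs; the gripper's body (76 mm by 85 mm) begins 54 mm behind the grasp point. The pads swing forward as they close: fully open they stand 13 mm farther back than shut.
Start: joints at [1.295, 0.213, -0.034, 1.323, 0, 1.571], TCP at [136.153, 481.09, 231.306] pointing down, gripper open.
Joint ranges: [-2.98, 2.98], [-0.74, 1.72], [-1.14, 1.35], [-2.1, 2.04], [-1.57, 1.44], [-3.14, 3.14]. Speed limits (rad/s): [1.89, 1.89, 2.39, 2.57, 3.14, 3.14].

## Interface

Orientations are given as a unit quaternion [x, y, z, w].
In Python, from cell import manip, eyes, hand_in gives the robot as it stands. The module is installed in compiled form; this text tells all that it offers. Calls block until the motion is done:
- manip.move_ptp(position, orientation): joint-space move of the TCP to a pose.
- manip.line_to(position, frame=None, speed=150, force_limit=None): straight line of the TCP; frame=None keeps the orientation; speed is the mean speed in mm/s. With force_limit (N) it stops when the force on the tool has changed by that much, and returns True; else False.
- manip.move_joints(angles): joint-space move.
- manip.gripper_to(opening, grip_force=None): finger opening in mm; grip_force is the grip in N (None keeps the last); returns when the fingers have stopped.
- manip.wait(seconds).
- manip.solve_ik(position, orientation): joint angles nearest the present ones, or None.
- eyes.camera(name): name is "side" or "top" or "wrist"; returns (picture, depth): 384x512x3 uint8, red, green, blue; 384x512 float32, mm along the optical axis (not along the pixel's ray), 0 where there is no reading.
- eyes.get_calibration(name): a dict with "K" (3x3 intrinsics, pixels), "camera_from_world" (4x4, takes a point from world to camera coordinates). Camera axes: x right, y up, looking along -z (the intrinsics and any distortion apply to the point x, -y, -z); pixel columns grow to the right and rows downward; lengths in mm; the calibration is good to about 2 mm. A picture is of the moment at which its call begins: read the wrist's pose just before it. get_calibration takes no time and is no camera call; for the wrist camera it gives the pose at the moment of the call.
A pose or a line that the arm cannot do raises manip.Unreachable and nothing moves.
- hand_in(): hands the job in; it is judged then, once.
Readings, each from a call of its own:
- manip.current_clock(): time.
- manip.current_joint_positions(): joint angles.
- manip.current_dq(): joint speeds.
- manip.current_effort(): joint torques, N m.
- manip.current_tool_pos(): TCP position.
- manip.current_orientation(): TCP orientation.
- manip.current_wrist_force(): force on the tool from outside, world axes, zero at the start.
- manip.current_ft_torque(): the same for the moment, N m.
- manip.current_grip_width(): finger opening in mm.
- manip.current_grip_force(): force on a finger pad.
Only numpy, scipy, OpenCV 4.12 (cv2) and the standard library are available. Lean on these libraries where they do the work, as an engineer would, in place of code of your own. Each camera call takes 0.05 s, during which the arm holds its last target. There are 200 camera calls.

## Working session

There is one attempt and no reset: what is moved stays moved. The work goes in short steps, each a Python script; the robot and the scene stay as the last script left them, time stands still between calls to the robot, and variables do not carry over. Pictures are saved under pics/ and viewed, at most 10 in all, crops included, and the job is handed in when it is done.

```bash
mkdir -p pics; cat > h.py <<'E'
import numpy as np, cv2
from cell import manip, eyes, hand_in
def snap(n):
    c=eyes.get_calibration(n); im,d=eyes.camera(n)
    return im,d,np.array(c["K"]),np.array(c["camera_from_world"])
def cloud(d,K,T):
    v,u=np.mgrid[:d.shape[0],:d.shape[1]]
    x=(u-K[0,2])/K[0,0]*d; y=(v-K[1,2])/K[1,1]*d
    P=np.stack([x,-y,-d,np.ones_like(d)],-1)@np.linalg.inv(T).T
    return P[...,:3]
def ray(u,v,z,K,T):
    Ti=np.linalg.inv(T); r=Ti[:3,:3]@np.array([(u-K[0,2])/K[0,0],-(v-K[1,2])/K[1,1],-1]); o=Ti[:3,3]
    return o+r*(z-o[2])/r[2]
E
python3 - <<'E'
from h import *
for n in("top","side"):
    im,d,K,T=snap(n); np.savez(n+".npz",im=im,d=d,K=K,T=T)
    cv2.imwrite(f"pics/{n}0.png",cv2.resize(im[...,::-1],(768,576)))
    print(n,K.round(1).tolist(),np.linalg.inv(T)[:3,3].round(), (d>0).mean())
print(manip.current_clock(),manip.current_orientation())
E
```

```text
top [[383.7, 0.0, 253.6], [0.0, 383.7, 194.8], [0.0, 0.0, 1.0]] [ 265.  -92. 1473.] 0.9961293538411459
side [[487.4, 0.0, 258.0], [0.0, 487.4, 195.6], [0.0, 0.0, 1.0]] [  130. -1129.   902.] 0.9961344401041666
0.1 [ 1.37455894e-01  9.90507760e-01 -5.01901319e-04 -5.54620003e-05]
```

View pics/top0.png

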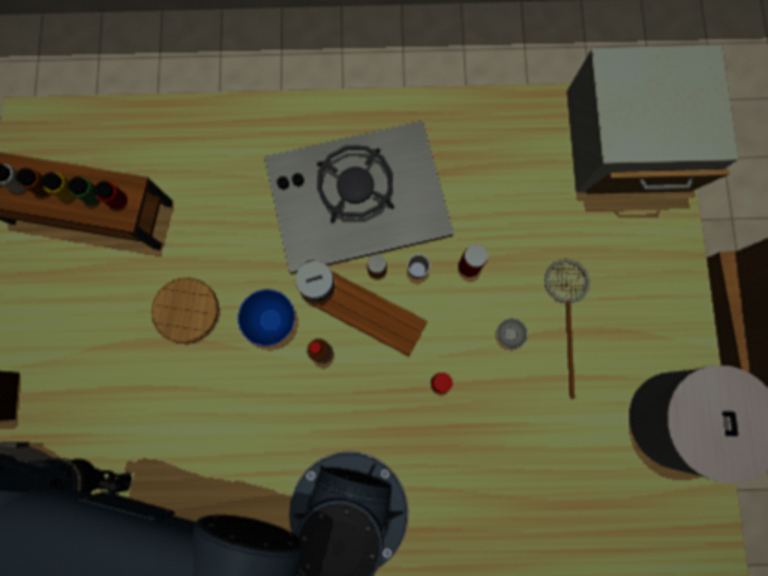

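View pics/side0.png

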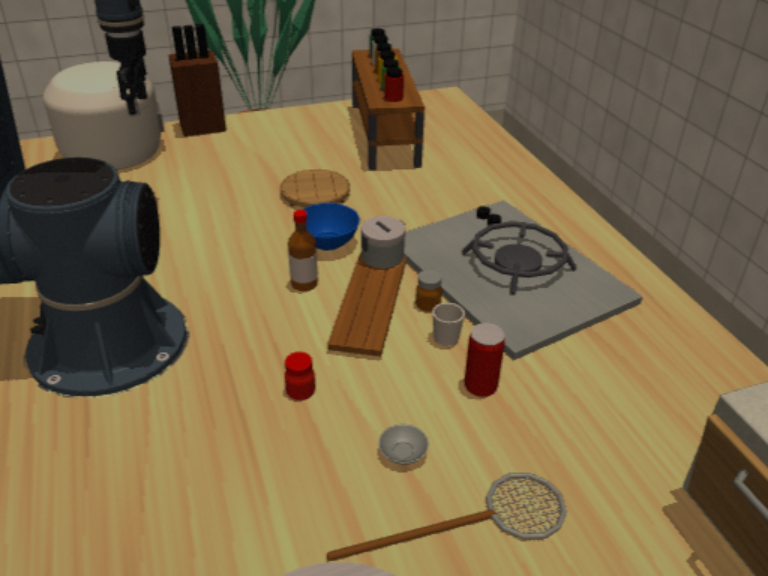

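Top view (768x576): lid (185,310), bowl (267,318), bottle (320,350), lunch box (315,280), board end (415,340), cup (418,267), can (473,260). Jar candidates: (377,266), amber with a steel cap in the side view at (429,291), and (442,383), all red, side (299,376). The first one fits "amber glass, steel cap". I'll confirm it in a crop and measure from depth.

```bash
python3 - <<'E'
from h import *
S=np.load("side.npz"); im=S["im"]
cv2.imwrite("pics/crop.png",cv2.resize(im[170:275,180:350,::-1],None,fx=4,fy=4,interpolation=cv2.INTER_CUBIC))
D={n:np.load(n+".npz") for n in("top","side")}
C={n:cloud(x["d"],x["K"],x["T"]) for n,x in D.items()}
P=C["top"]
seeds=dict(lid=(185,310),bowl=(267,318),box=(315,272),jar=(377,264),cup=(418,263),can=(475,252),red=(442,383),dish=(512,334),bottle=(317,347))
H=dict(lid=(18,30),bowl=(50,66),box=(92,108),jar=(62,76),cup=(54,68),can=(112,126),red=(62,78),dish=(16,28),bottle=(160,176))
for k,(u,v) in seeds.items():
    u,v=int(u/1.5),int(v/1.5); r=32
    for n,x in D.items():
        if n=="top": Q=P[v-r:v+r,u-r:u+r].reshape(-1,3)
        else: Q=C["side"].reshape(-1,3)
        c=P[v,u] if n=="top" else c
        rad=dict(lid=100,bowl=85,box=60).get(k,45)
        m=(Q[:,2]>H[k][0])&(Q[:,2]<H[k][1])&(np.hypot(*(Q[:,:2]-c[:2]).T)<rad)
        q=Q[m]
        if len(q)>4:
            (cx,cy),R=cv2.minEnclosingCircle(q[:,:2].astype(np.float32)); print(k,n,len(q),"circ",round(cx),round(cy),round(R),"mean",q.mean(0).round(),"c=",c.round()) 
            if n=="top": c=np.array([cx,cy])
# board: top points z 18..30 near
m=((P[...,2]>17)&(P[...,2]<31)).astype(np.uint8)
im=D["top"]["im"]; hsv=cv2.cvtColor(im,cv2.COLOR_RGB2HSV)
n,l,st,ce=cv2.connectedComponentsWithStats(m)
for i in range(1,n):
    if st[i,4]>150:
        q=P[l==i]; print("comp",ce[i].round(),st[i,4],q.mean(0).round(1)); print(cv2.boxPoints(cv2.minAreaRect(q[:,:2].astype(np.float32))).round().tolist())
E
```

```text
lid top 1433 circ 507 410 85 mean [506. 410.  24.] c= [505. 406.  29.]
lid side 859 circ 507 409 89 mean [505. 404.  24.] c= [507. 410.]
bowl top 211 circ 477 194 72 mean [482. 200.  58.] c= [481. 202.  -1.]
bowl side 230 circ 475 194 75 mean [495. 203.  57.] c= [477. 194.]
box top 463 circ 564 70 47 mean [563.  70.  97.] c= [578.  66. 101.]
box side 409 circ 562 70 51 mean [560.  65.  98.] c= [564.  70.]
jar top 114 circ 604 -84 23 mean [604. -83.  71.] c= [601. -84.  71.]
jar side 150 circ 604 -85 24 mean [602. -88.  70.] c= [604. -84.]
cup top 59 circ 600 -188 29 mean [ 605. -189.   61.] c= [ 617. -190.    9.]
cup side 145 circ 599 -191 31 mean [ 598. -191.   60.] c= [ 600. -188.]
can top 179 circ 605 -325 29 mean [ 606. -324.  120.] c= [ 614. -322.  116.]
can side 309 circ 606 -327 30 mean [ 603. -329.  120.] c= [ 605. -325.]
red top 131 circ 306 -236 23 mean [ 306. -236.   70.] c= [ 304. -233.   73.]
red side 225 circ 305 -237 24 mean [ 305. -240.   70.] c= [ 306. -236.]
dish top 108 circ 426 -422 40 mean [ 427. -424.   20.] c= [ 426. -425.    5.]
dish side 235 circ 426 -423 41 mean [ 429. -413.   21.] c= [ 426. -422.]
bottle top 46 circ 389 60 13 mean [389.  60. 170.] c= [388.  55. 172.]
bottle side 60 circ 388 59 15 mean [387.  55. 168.] c= [389.  60.]
comp [240. 133.] 5610 [789.2 -43.7  21.3]
[[596.0, 143.0], [690.0, -286.0], [1015.0, -215.0], [921.0, 214.0]]
comp [235. 115.] 618 [866.1 -26.4  21.6]
[[769.0, 46.0], [808.0, -130.0], [951.0, -98.0], [912.0, 78.0]]
comp [240. 136.] 161 [777.6 -45.2  22.6]
[[741.0, 0.0], [772.0, -102.0], [813.0, -89.0], [782.0, 13.0]]
comp [248. 209.] 1748 [482.2 -69.   24.2]
[[375.0, -159.0], [463.0, -208.0], [619.0, 70.0], [531.0, 119.0]]
comp [123. 206.] 1485 [505.9 409.8  24.3]
[[388.0, 404.0], [512.0, 291.0], [625.0, 416.0], [501.0, 528.0]]
comp [177. 211.] 254 [481.2 199.5  24.3]
[[400.0, 213.0], [458.0, 116.0], [556.0, 175.0], [497.0, 272.0]]
```

View pics/crop.png

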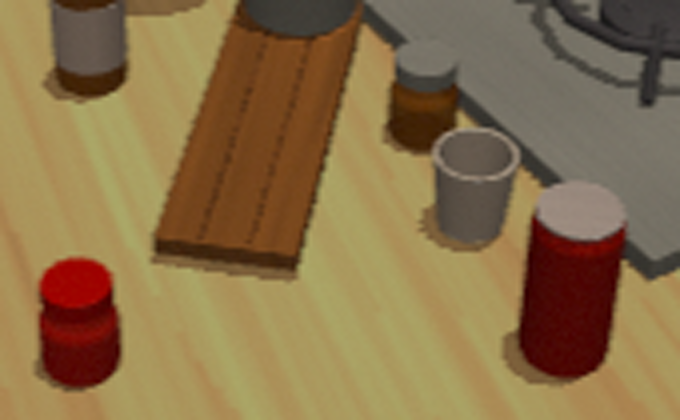

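The crop shows an amber jar with a grey steel cap at crop (425,95) and the white cup at (475,185). The red pot at (80,320) is the decoy. Jar confirmed, so I'll pick it up.

```bash
cat >> h.py <<'E'
def down(deg):
    a=np.radians((deg+90)/2); return [np.cos(a),np.sin(a),0,0]
HI=240
def best(p,degs):
    q0=np.array(manip.current_joint_positions()); o=[]
    for g in degs:
        s=manip.solve_ik(p,down(g))
        if s is not None: o.append((np.abs(np.array(s)-q0).max(),g))
    return min(o)[1] if o else None
def carry(src,gz,dst,gdegs,pdegs,op,force):
    """grasp at height gz above underside; put on lid (24)"""
    g=best([*src,HI],gdegs); print("grasp yaw",g)
    manip.gripper_to(op); manip.move_ptp([*src,HI],down(g))
    manip.line_to([*src,gz-19],speed=130)
    manip.gripper_to(0,force); print("width",manip.current_grip_width(),manip.current_grip_force())
    manip.line_to([*src,HI],speed=200); print("lifted",manip.current_grip_width())
    p=best([*dst,HI],pdegs); print("place yaw",p)
    manip.move_ptp([*dst,HI],down(p))
    manip.line_to([*dst,gz-19+24+12],speed=150)
    print("contact",manip.line_to([*dst,gz-19+24-3],speed=25,force_limit=4),manip.current_tool_pos())
    manip.gripper_to(op); manip.line_to([*dst,HI],speed=200); print("t",manip.current_clock())
E
python3 - <<'E'
from h import *
for p in ([604,-84,240],[600,-189,240],[544,410,240],[470,410,240],[544,410,40],[604,-84,16]):
    print(p,[(g,None if (s:=manip.solve_ik(p,down(g))) is None else np.round(s,2).tolist()) for g in (102,-78,90,-90)])
try: carry((604,-84),34,(543,410),(102.4,-77.6),(90,-90),80,35)
except manip.Unreachable as e: print("UNREACH",e)
E
```

```text
[604, -84, 240] [(102, [-0.14, 0.45, 0.32, 1.44, 0.0, -0.35]), (-78, [-0.14, 0.45, 0.32, 1.44, 0.0, 2.79]), (90, [-0.14, 0.45, 0.32, 1.44, 0.0, -0.14]), (-90, [-0.14, 0.45, 0.32, 1.44, 0.0, 3.0])]
[600, -189, 240] [(102, [-0.31, 0.5, 0.39, 1.46, 0.0, -0.51]), (-78, [-0.31, 0.5, 0.39, 1.46, 0.0, 2.63]), (90, [-0.31, 0.5, 0.39, 1.46, 0.0, -0.31]), (-90, [-0.31, 0.5, 0.39, 1.46, 0.0, 2.84])]
[544, 410, 240] [(102, [0.65, 0.63, 0.62, 1.55, 0.0, 0.44]), (-78, [0.65, 0.63, 0.62, 1.55, 0.0, -2.71]), (90, [0.65, 0.63, 0.62, 1.55, 0.0, 0.65]), (-90, [0.65, 0.63, 0.62, 1.55, 0.0, -2.5])]
[470, 410, 240] [(102, [0.72, 0.48, 0.37, 1.46, 0.0, 0.51]), (-78, [0.72, 0.48, 0.37, 1.46, 0.0, -2.63]), (90, [0.72, 0.48, 0.37, 1.46, 0.0, 0.72]), (-90, [0.72, 0.48, 0.37, 1.46, 0.0, -2.42])]
[544, 410, 40] [(102, [0.65, 0.67, 0.18, 1.08, 0.0, 0.44]), (-78, [0.65, 0.67, 0.18, 1.08, 0.0, -2.71]), (90, [0.65, 0.67, 0.18, 1.08, 0.0, 0.65]), (-90, [0.65, 0.67, 0.18, 1.08, 0.0, -2.5])]
[604, -84, 16] [(102, [-0.14, 0.56, -0.09, 0.92, 0.0, -0.35]), (-78, [-0.14, 0.56, -0.09, 0.92, 0.0, 2.79]), (90, [-0.14, 0.56, -0.09, 0.92, 0.0, -0.14]), (-90, [-0.14, 0.56, -0.09, 0.92, 0.0, 3.0])]
grasp yaw -77.6
width 50.546186733741244 35.990519751794636
lifted 50.41044112551099
place yaw 90
contact True [543.04523579 410.04257     39.5887028 ]
t 11.7667
```

```bash
python3 - <<'E'
from h import *
carry((600,-189),38,(470,410),(102.4,),(90,-90),82,25)
for n in("top",):
    im,d,K,T=snap(n); P=cloud(d,K,T)
    cv2.imwrite("pics/lid1.png",cv2.resize(im[120:300,60:300,::-1],None,fx=3,fy=3))
    Q=P.reshape(-1,3)
    for k,c,h in(("jar",(543,410),(86,100)),("cup",(470,410),(78,92)),("lid",(507,410),(20,29))):
        m=(np.hypot(Q[:,0]-c[0],Q[:,1]-c[1])<(100 if k=="lid" else 38))&(Q[:,2]>h[0])&(Q[:,2]<h[1])
        (x,y),R=cv2.minEnclosingCircle(Q[m,:2].astype(np.float32)); print(k,m.sum(),round(x),round(y),round(R),Q[m,2].mean().round(1))
E
```

```text
grasp yaw 102.4
width 58.8000100982763 25.505033685767557
lifted 59.20966019647635
place yaw 90
contact True [470.10235666 410.42502925  43.41244353]
t 23.15
jar 124 544 410 24 94.3
cup 65 468 411 30 85.1
lid 770 507 410 85 24.5
```

Jar and cup stand on the lid, 37 and 39 mm from its centre. Next I'll sweep the board.

```bash
cat >> h.py <<'E'
PV=np.array([561,69.5]); B0=-119.3
def tip(phi,back,r=255):
    a=np.radians(B0)+phi; bx=np.array([np.cos(a),np.sin(a)]); by=np.array([-bx[1],bx[0]])
    return PV+r*bx-(50+back)*by, down(60.7+np.degrees(phi))
def board():
    im,d,K,T=snap("top"); P=cloud(d,K,T)
    m=(P[...,2]>17)&(P[...,2]<31)&(P[...,0]>340)&(P[...,1]<110)&(P[...,1]>-300)
    hsv=cv2.cvtColor(im,cv2.COLOR_RGB2HSV); m&=(hsv[...,1]>110)&(hsv[...,0]<22)
    n,l,st,ce=cv2.connectedComponentsWithStats(m.astype(np.uint8)); i=1+st[1:,4].argmax()
    q=P[l==i][:,:2].astype(np.float32); b=cv2.boxPoints(cv2.minAreaRect(q))
    xb=np.array([.977,.214]); yb=np.array([-.214,.977]); o=np.array([619.5,35.5])
    print("board corners burner frame",np.c_[(b-o)@xb,(b-o)@yb].round(1).tolist())
    Q=P.reshape(-1,3); s=(np.hypot(Q[:,0]-563,Q[:,1]-70)<80)&(Q[:,2]>92)&(Q[:,2]<108)
    print("box",cv2.minEnclosingCircle(Q[s,:2].astype(np.float32)))
    return im
E
python3 - <<'E'
from h import *
board()
manip.gripper_to(0)
p,q=tip(0,40); manip.move_ptp([*p,230],q); manip.line_to([*p,9],speed=180)
p,q=tip(0,22); manip.line_to([*p,9],speed=80)
print(manip.line_to([*tip(0,5)[0],9],speed=30,force_limit=3),manip.current_tool_pos(),p,manip.current_clock())
for phi in np.linspace(.1,.65,6):
    p,q=tip(phi,11)
    s=manip.line_to([*p,9],frame=q,speed=60,force_limit=40)
    print(round(phi,2),s,np.round(manip.current_wrist_force(),1),manip.current_clock())
    if s: break
im=board(); cv2.imwrite("pics/b1.png",cv2.resize(im[120:300,150:390,::-1],None,fx=3,fy=3))
E
```

```text
board corners burner frame [[-280.2, -138.2], [-206.2, -203.8], [0.8, 29.3], [-73.2, 95.0]]
box ((562.5625610351562, 71.48074340820312), 49.14179229736328)
True [ 384.29339946 -123.92892833    8.76722445] [ 373.41848719 -117.64212794] 28.1167
0.1 False [-0.5  0.7  0.3] 28.6917
0.21 False [ 0.   0.2 -0.7] 29.325
0.32 False [ 0.3  0.4 -0.5] 29.9583
0.43 False [-0.3 -0.4  0.4] 30.5917
0.54 False [-0.4  1.2 -0.4] 31.225
0.65 False [-0.8 -1.  -0.3] 31.8583
board corners burner frame [[-100.8, 53.2], [-115.5, -156.4], [-13.4, -163.5], [1.3, 46.0]]
box ((561.0339965820312, 71.30220031738281), 48.418052673339844)
```

View pics/b1.png

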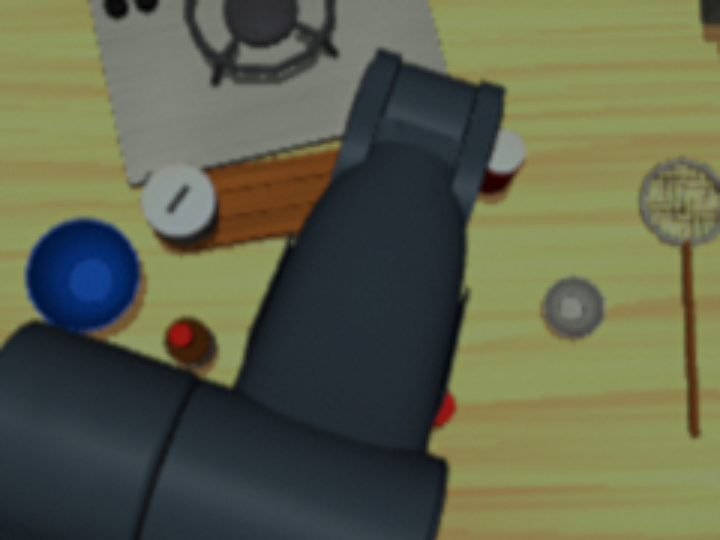

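The board has followed the finger and is about 0.07 rad short of flush. The lunch box (180,200) hasn't moved. I'll finish with a slow, force-limited push.

```bash
python3 - <<'E'
from h import *
for phi in (.69,.73,.76):
    p,q=tip(phi,11)
    s=manip.line_to([*p,9],frame=q,speed=25,force_limit=20)
    print(phi,s,np.round(manip.current_wrist_force(),1),np.round(manip.current_tool_pos(),1),p.round(1),manip.current_clock())
    if s: break
p=np.array(manip.current_tool_pos())[:2]; p2=p-60*np.array([.977,.214])
manip.line_to([*p2,9],speed=100); manip.line_to([*p2,230],speed=200)
manip.move_joints([0.9,*manip.current_joint_positions()[1:]])
im=board(); cv2.imwrite("pics/b2.png",cv2.resize(im[110:300,90:390,::-1],None,fx=2.6,fy=2.6)); print(manip.current_clock())
E
```

```text
0.69 False [-0.9 -1.9  1.1] [ 546.4 -192.3    9. ] [ 546.3 -192.3] 32.475
0.73 False [-10.1  -1.6   5.8] [ 555.7 -192.7    8.8] [ 556.8 -192.7] 33.0417
0.76 True [-0.1 -0.7 -0.7] [ 555.4 -192.6    8.1] [ 564.6 -192.7] 33.2583
board corners burner frame [[-101.2, 88.0], [-100.1, -246.3], [-0.1, -246.0], [-1.1, 88.3]]
box ((561.5907592773438, 69.65162658691406), 49.328216552734375)
37.6167
```

View pics/b2.png

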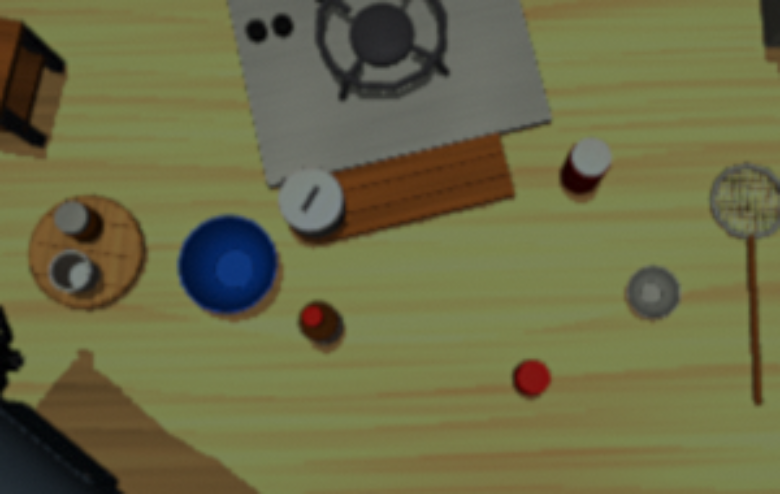

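The board lies flush along the deck edge, with its tip about 0 mm off. The lunch box (312,200) hasn't moved, and jar (75,217) and cup (72,270) stand on the lid. Handing in.

```bash
python3 -c "
from h import *
print(hand_in())"
```

```text
the job is handed in; nothing more can be done
None
```

I handed the job in at about 38 s of robot time: the cup and jar stand on the wooden lid, the board lies flush along the burner's front edge, and the lunch box stayed in place; no verdict was returned.

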